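Unlock the shaker's clamping bar

ROBOT

A 6-joint arm with a two-finger parallel gripper is mounted at the origin on a cart in front of the work surface, level with it; the furniture and walls round the work are solid. World frame = base frame: x ahead of the robot, y to its left, z up, the work surface at z = 0. Lengths are in m, angles in rad, forces in N, time in s.
With the tool pointing down it reaches from about 0.3 to 0.85 m from the base axis. Payload 5.4 kg.
Tool frame: the origin (TCP) lies between the finger pads; the fingertips stand 14 mm ahead of it and the grasp point (between the pads) lies 5 mm behind it; x points along the fingers, y is the direction in which the jaws open and shut, and the axes are right-handed (so a half turn about x gives the same grasp; the last joint's range is limited). The gripper opens to 85 mm and grips with 20 to 120 N. Pads are 22 mm wide; open, the fingers measure 114 mm over their backs; the gripper's body (76 mm by 85 mm) begins 54 mm behind the grasp point. The pads swing forward as they close: fully open they stand 13 mm farther back than shut.
Start: joints at [-1.439, 0.158, 1.597, -0, 1.386, -0.21], TCP at [0.193, -0.542, 0.245] pointing down, gripper open.
Joint ranges: [-2.91, 2.91], [-0.94, 2.29], [0.18, 2.7], [-1.29, 4.43], [0.17, 2.64], [-3, 3]. Speed limits (rad/s): [2.57, 2.57, 3.14, 3.14, 3.14, 3.14].

INTERFACE

Orientations are given as a unit quaternion [w, x, y, z].
In Python, from rig import robot gives the robot as it stands. The module is installed in compiled form; this text tells all that it offers.
- The arm moves only by the shell command python3 -m inch 'ROWS' [FORCE]. ROWS is JSON, a list that holds one entry, the list of rows, each a list of 5 numbers: the finger opening in mm, from 0 to 85.4, then the shift along the tool's x, y, z in units of 40 mm (1.0 is 40 mm), then the turn about the tool's x in degrees. A call has 1 to 20 rows; each row shifts and turns the commanded pose from where the row before left it, along the tool's axes as they then stand; what a row does not reach is not made up. A row lasts 1/12 s, in which the tool goes at most 41.7 mm and 7.16 degrees, less where a joint would pass 70% of its speed; a pose out of reach is approached as far as the arm can. A call is refused whole if a number of a shift passes 1 or a number of a turn 7.16, either way. A call with a gripper value outside its range is refused whole. The fingers move at their own pace and stop on an object; FORCE is the grip in N (left out, the last holds). Time passes only in rows, so rows that do not move let the fingers close. It gives the time, the measured TCP pose, the force and the opening at its end, in the units of the state.
- robot.observe(): the state, without advancing time (a new reading comes with each control period).
- robot.snapshot(name): name is "side" or "top" or "wrist"; returns (picture, depth): 420x560x3 uint8, red, green, blue; 420x560 float32, m along the optical axis (not along the pixel's ray), 0 where there is no reading.
- robot.get_calibration(name): a dict with "intrinsics" (3x3 intrinsics, pixels), "k1" (the pictures are not rectified: a ray, as slopes to the right and down, at radius r is drawn at 1 + k1 r^2 times it, then the intrinsics apply), "position" and "rotation" of the camera in the world; the wrist camera has in their place "hand_eye" (4x4, takes a point from camera to tool coordinates, whose origin is the TCP and whose axes are the tool frame's). Camera axes: x right, y up, looking along -z (the intrinsics and any distortion apply to the point x, -y, -z); pixel columns grow to the right and rows downward; lengths in m; the calibration is good to about 2 mm. A picture is of the moment at which its call begins: read the wrist's pose just before it. get_calibration takes no time and is no camera call.
- robot.close_job(): hands the job in, once; it reports no verdict.
Trained networks look in the newest picture that a camera, given by its name, has taken for a name from the list of things; names that differ only in an ending like _2 or _b are one class to them, and where a whole thing is asked for, a point or a joint stands for the part that bears it (a point fixed in the world has none). Each returns a list of dicts, best first, with "score" (0 to 1); they miss things now and then, are a little off and sometimes report something else, mostly with a low value. They report only what shows in the picture. A call takes as long as a camera call. They do not tell look-alikes from the thing itself.
- robot.recognise(camera, target): "box" ([left, top, right, bottom] in pixels, round what is visible of it).
- robot.regions_of(camera, target): "pixels" (420x560 bool, what is visible of it) and "box" ([left, top, right, bottom] in pixels, round what is visible of it).
The state is a dict: "time_s": time; "joints": joint angles; "joint_vel": joint speeds; "joint_torque": joint torques, N m; "position": TCP position; "orientation": TCP orientation; "ft_force": force on the tool from outside, world axes, zero at the start; "moment": the same for the moment, N m; "grip_width": opening from 0.0 (shut) to 1.0 (fully open).
Only numpy, scipy, OpenCV 4.12 (cv2) and the standard library are available. Lean on these libraries where they do the work, as an engineer would, in place of code of your own. Each camera call takes 0.05 s, during which the arm holds its last target.

TASK

The flask in the shaker tray has finished its run and must be made free to take out. With a fingertip rolled along its rim, back the knurled lock nut of the clamping bar off by two full turns, counter-clockwise seen from above, then push the bar away from the flask as far as its rails let it go. Do not force the bar while the nut still holds it, leave the nut at two turns, leave the flask standing where it is, lift nothing, and leave the timer, the petri dish and the other things on the bench alone.

Things in the scene. Friction and masses are not known exactly. Their poses are not given: they have to be found in the camera images.
- shaker: white bench-top orbital shaker, 250 x 260 mm, fixed; its tray's black mat is 78 mm above the bench. Origin: centre of its underside; x from its front (control panel) to its rear, y to its left, z up. A slotted rail runs along y at its front edge, a guide rod at the rear; a fixed black bar (top 106 mm above the bench) lies along x at y = -94 mm, right of the flask.
- clamp_bar (a joint): position (m) of the sliding clamping bar along the rails: 0 = against the flask, 0.085 = stop at the open end; grows toward the shaker's +y, away from the flask. Starts at 0 to 0.012. The tight nut holds it (forced with over 40 N it slips slowly); the grip eases as the nut is backed off and is gone after 1.6 turns; sliding it then takes about 8 N.
- bar_push (a point): point on the flask-side (-y) face of the bar's black rubber sleeve, at the bar's mid-height (103 mm above the bench), 62 mm behind the nut axis along the shaker's x; moves with the bar. The sleeve is 18 mm thick and runs along x from 24 to 188 mm behind the nut axis. From here the space toward -y is free for 55 mm, down to the mat; the flask comes no nearer than 35 mm along x.
- lock_nut (a joint): angle (rad) of the knurled lock nut: 0 = tight (at the start), grows counter-clockwise seen from above, 6.283 a turn; the thread ends at 25.1. Friction about 0.05 N m (1.7 N at the rim); it stays where it is left.
- nut_mid (a point): centre of the knurled lock nut, on its vertical axis, half-way up its rim. Bare metal disc, 60 mm diameter, rim 22 mm high, on the black shoe at the bar's front end; moves with the bar, rises 2 mm a turn. A 10 mm stud ends 29 mm above this point. Under the rim is an 8 mm gap over the shoe (46 mm wide along y). Nothing else within 85 mm of the axis is as high as the rim's underside.
- nut_mark (a point): the red index mark on the nut's top face, 23 mm from its axis, carried down the rim; it turns with the nut. At the start it points to the shaker's front (-x), so after each full turn it points there again.
- flask_mid (a point): centre, half-way up, of the conical flask with pink contents (63 mm diameter at the base, 109 mm high, 0.11 kg, loose) that stands on the tray between the fixed and the sliding bar; z is its own axis.
- lab_timer: white lab timer, 66 x 66 x 18 mm, lying on the bench to the right; not part of the job. Origin: centre of its underside.
- petri_dish: petri dish, 63 mm diameter, 15 mm high, to the left; not part of the job. Origin: centre of its underside.
Mind the look-alikes: they are no part of the job. Leave any green or turquoise look-alike of the part that bears flask_mid alone.

How it is judged:
On the way, in this order (a step that is already met when the one before it is completed fails the run):
1. the lock nut is backed off two full turns (within a quarter turn) (value of joint lock_nut above 11 rad), for 0.1 s.
2. the freed bar is pushed to the open end of its rails (value of joint clamp_bar above 0.08 m), for 0.2 s.
At the end, for the whole second after the job is handed in: the nut stands two turns open, to within a quarter turn (11.0 to 14.14 rad), and is at rest; the bar stands within 5 mm of its open stop (over 0.080 m); the flask stands upright within 12 mm of where it was (value of joint lock_nut between 11 and 14.14 rad and velocity of joint lock_nut below 0.1 rad/s and value of joint clamp_bar above 0.08 m and distance of flask_mid from where it was at the start of the episode below 0.012 m and angle between flask_mid's own z axis and vertical below 0.08 rad); the robot touches nothing.
It fails at once if the bar is shoved more than 20 mm along while the nut still holds it (backed off less than 10 rad) (value of joint lock_nut below 10 rad and distance of bar_push from where it was at the start of the episode above 0.02 m).
It fails at once if the flask is lifted off the tray (height (world z) of flask_mid above 0.1425 m).
It fails at once if the flask is tipped or pushed about (angle between flask_mid's own z axis and vertical above 0.3 rad or distance of flask_mid from where it was at the start of the episode above 0.02 m).
It fails at once if the timer or the petri dish is moved more than 20 mm (distance of any of lab_timer, petri_dish from where it was at the start of the episode above 0.02 m).
It also fails if it takes over 62 s, if anything falls off the work surface, if the arm or the gripper's body presses on something with over 40 N, if the wrist force passes 120 N, or if a joint passes its speed limit or range.

## Working session

There is one attempt and no reset: what is moved stays moved. The work goes in short steps, Python scripts to look and compute and a shell command to move; the robot and the scene stay as the last step left them, time stands still between calls to the robot, and variables do not carry over. Pictures are saved under pics/ and viewed, and the job is handed in when it is done.

```bash
mkdir -p pics; ls; cat > h.py <<'E'
import numpy as np, cv2, json
from rig import robot
from scipy.spatial.transform import Rotation as R
def rot(q): return R.from_quat([q[1],q[2],q[3],q[0]]).as_matrix()
def cam(name, st=None):
    c=robot.get_calibration(name)
    if name=='wrist':
        H=np.array(c['hand_eye']); st=st or robot.observe()
        T=rot(st['orientation']); return np.array(c['intrinsics']),c['k1'],np.array(st['position'])+T@H[:3,3],T@H[:3,:3]
    r=np.array(c['rotation']); 
    if r.size==4: r=rot(r)
    return np.array(c['intrinsics']),c['k1'],np.array(c['position']),r
def ray(K,k1,u,v):
    return cv2.undistortPoints(np.array([[[u,v]]],float),K,np.array([k1,0,0,0,0.]))[0,0]
def pix2w(C,u,v,d=None,z=None):
    K,k1,p,r=C; a=ray(K,k1,u,v); w=r@np.array([a[0],-a[1],-1])
    return p+w*(d if d is not None else (z-p[2])/w[2])
def w2pix(C,P):
    K,k1,p,r=C; q=r.T@(np.array(P)-p); a=np.array([q[0],-q[1]])/-q[2]; a=a*(1+k1*(a@a)); return K[:2,:2]@a+K[:2,2]
def save(n,im): cv2.imwrite('pics/'+n+'.png',cv2.cvtColor(im,cv2.COLOR_RGB2BGR))
E
python3 - <<'E'
from h import *
print(robot.observe())
for n in ['top','side','wrist']:
    p,d=robot.snapshot(n); save(n+'0',p); np.save(n+'0.npy',d); print(n,robot.get_calibration(n))
    for t in ['lock_nut','flask_mid','nut_mark','shaker','clamp_bar']:
        try: print(n,t,[(round(x['score'],2),np.round(x['box'])) for x in robot.recognise(n,t)][:3])
        except Exception as e: print(t,e)
E
```

```text
pics
{'time_s': 0.0, 'joints': array([-1.43913359e+00,  1.59076330e-01,  1.59828990e+00,  2.49963818e-06,
        1.38617531e+00, -2.10088124e-01]), 'joint_vel': array([-0.00172483, -0.00011202, -0.0004057 , -0.00032758, -0.00079355,
       -0.00075909]), 'joint_torque': array([-2.64716764e-03, -3.96001589e+01, -3.31433094e+01, -5.42353228e-04,
        8.47442891e-03,  1.44591854e-05]), 'position': array([ 0.19261163, -0.54115178,  0.24427266]), 'orientation': array([ 0.11955135,  0.69683625,  0.1209283 , -0.69678049]), 'ft_force': array([ 0.05534189,  0.018471  , -0.81896345]), 'moment': array([ 0.01588603, -0.00686215,  0.02013661]), 'grip_width': 0.9979522700813093}
top {'intrinsics': array([[386.91886774,   0.        , 283.05233521],
       [  0.        , 386.91886774, 212.74672415],
       [  0.        ,   0.        ,   1.        ]]), 'k1': -0.034680151375549105, 'position': array([ 0.35541861, -0.02873936,  0.97799536]), 'rotation': array([ 0.71272337,  0.04735855, -0.06115315, -0.69716775])}
top lock_nut [(0.95, array([293., 187., 320., 220.]))]
top flask_mid [(0.95, array([25
[... 912 characters left out ...]
 clamp_bar [(0.71, array([264., 206., 402., 244.]))]
wrist {'intrinsics': array([[371.81786175,   0.        , 282.28758227],
       [  0.        , 371.81786175, 205.08539457],
       [  0.        ,   0.        ,   1.        ]]), 'k1': -0.07728398283439265, 'hand_eye': array([[-9.27369467e-04,  3.25461166e-01, -9.45554953e-01,
        -1.27480030e-01],
       [ 9.99999535e-01,  5.53045229e-04, -7.90408095e-04,
         3.11951184e-04],
       [ 2.65687515e-04, -9.45555246e-01, -3.25461528e-01,
        -8.41312074e-02],
       [ 0.00000000e+00,  0.00000000e+00,  0.00000000e+00,
         1.00000000e+00]])}
wrist lock_nut []
wrist flask_mid []
wrist nut_mark []
wrist shaker []
wrist clamp_bar []
```

View pics/top0.png

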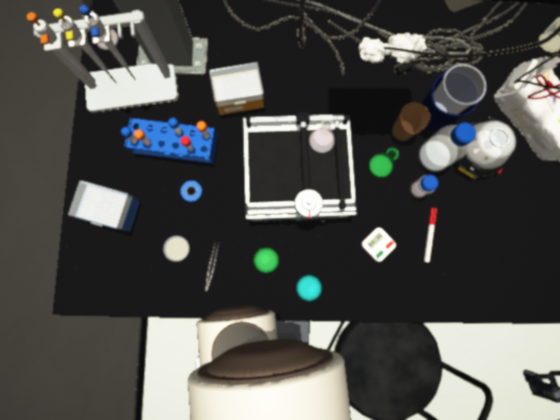

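View pics/side0.png

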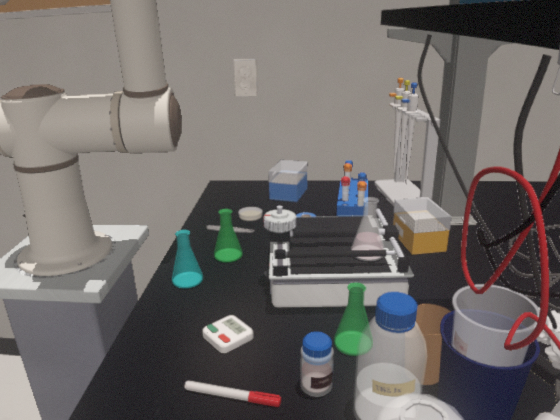

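```bash
python3 - <<'E'
from h import *
C=cam('top');d=np.load('top0.npy')
print(robot.observe()['time_s'], rot(robot.observe()['orientation']))
for t in ['lock_nut','flask_mid','nut_mark','clamp_bar','shaker']:
    for r in robot.regions_of('top',t)[:3]:
        m=r['pixels']; v,u=np.nonzero(m); 
        P=np.array([pix2w(C,a,b,d[b,a]) for a,b in zip(u,v) if d[b,a]>0])
        print(t,r['score'],r['box'],P.min(0).round(3),P.max(0).round(3),np.median(P,0).round(3))
        if t=='lock_nut':
            top=P[np.abs(P[:,2]-np.percentile(P[:,2],60))<.006]; print(len(top),np.c_[top.mean(0),(top.min(0)+top.max(0))/2,top.min(0),top.max(0)])
            (x,y),rad=cv2.minEnclosingCircle(top[:,:2].astype(np.float32)); print('circ',x,y,rad)
E
```

```text
0.9 [[ 1.96343208e-05  3.35160029e-01 -9.42161215e-01]
 [ 4.62333116e-06 -9.42161215e-01 -3.35160029e-01]
 [-1.00000000e+00  2.22471623e-06 -2.00482514e-05]]
lock_nut 0.87 [292.9, 188.7, 320.5, 217.9] [ 0.479 -0.129  0.081] [ 0.551 -0.07   0.161] [ 0.507 -0.098  0.143]
552 [[ 0.50821386  0.50951592  0.479444    0.53958783]
 [-0.0995367  -0.09946604 -0.12930971 -0.06962237]
 [ 0.14402859  0.14410607  0.13812506  0.15008708]]
circ 0.5092468857765198 -0.09976308047771454 0.03060881420969963
lock_nut 0.36 [165.5, 237.5, 189.0, 262.3] [ 0.378  0.185 -0.001] [0.44  0.249 0.022] [0.41  0.217 0.017]
513 [[0.40991592 0.41026976 0.38033174 0.44020777]
 [0.21669192 0.21640818 0.18529678 0.24751959]
 [0.01669177 0.01649998 0.01145344 0.02154652]]
circ 0.40981125831604004 0.21695955097675323 0.031790606677532196
flask_mid 0.83 [367.5, 151.4, 398.6, 173.9] [ 0.607 -0.323  0.01 ] [ 0.659 -0.267  0.112] [ 0.628 -0.288  0.051]
flask_mid 0.71 [253.5, 248.3, 277.0, 274.8] [ 0.359 -0.036  0.007] [0.415 0.024 0.114] [ 0.386 -0.008  0.04 ]
flask_mid 0.7 [307.9, 118.4, 334.5, 154.3] [ 0.642 -0.163  0.078] [ 0.696 -0.105  0.192] [ 0.662 -0.131  0.129]
nut_mark 0.73 [295.5, 191.0, 324.1, 220.5] [ 0.478 -0.129  0.054] [ 0.538 -0.07   0.152] [ 0.507 -0.098  0.143]
clamp_bar 0.87 [294.4, 111.3, 323.0, 216.7] [ 0.478 -0.137 -0.002] [ 0.785 -0.07   0.163] [ 0.559 -0.094  0.114]
shaker 0.96 [245.5, 113.7, 355.7, 223.7] [ 0.478 -0.231 -0.002] [0.777 0.053 0.191] [ 0.597 -0.072  0.08 ]
```

The top view shows the nut at about px (308,203), the clear flask at (322,140), and the decoy flasks at (381,165), (266,260) and (309,288). Next I'll measure the shaker yaw, the bar and the mark.

```bash
python3 - <<'E'
from h import *
C=cam('top');d=np.load('top0.npy')
p=cv2.cvtColor(cv2.imread('pics/top0.png'),cv2.COLOR_BGR2RGB)
K,k1,pos,r=C
v,u=np.mgrid[100:235,230:370]; 
uv=np.stack([u.ravel(),v.ravel()],1).astype(float)
a=cv2.undistortPoints(uv[:,None],K,np.array([k1,0,0,0,0.]))[:,0]
dd=d[100:235,230:370].ravel()
W=pos+(np.c_[a[:,0],-a[:,1],-np.ones(len(a))]*dd[:,None])@r.T
m=(dd>0)&(W[:,2]>.055)&(W[:,2]<.11)&(W[:,0]>.44)&(W[:,0]<.80)&(W[:,1]>-.26)&(W[:,1]<.08)
pts=W[m][:,:2].astype(np.float32); print(cv2.minAreaRect(pts))
# bar sleeve
b=(dd>0)&(W[:,2]>.1)&(W[:,2]<.12)&(W[:,0]>.545)&(W[:,0]<.72)&(W[:,1]>-.14)&(W[:,1]<-.06)
B=W[b]; print(len(B)); c=np.polyfit(B[:,0],B[:,1],1); print('bar slope deg',np.degrees(np.arctan(c[0])),np.polyval(c,.571),np.polyval(c,.5093)); print(np.percentile(B[:,2],[5,50,95]))
n=(abs(W[:,1]+.0995)<.015)&(abs(W[:,0]-.5093)<.03); print(np.percentile(W[n][:,2],[5,25,50,75,99]))
# red mark
P=p[100:235,230:370].reshape(-1,3).astype(int); rm=n&(P[:,0]>P[:,1]+40); print('mark',uv[rm].mean(0),W[rm].mean(0),rm.sum())
im=cv2.resize(p[100:235,230:370],None,fx=5,fy=5,interpolation=cv2.INTER_CUBIC)[:600]; save('topz',im)
E
```

```text
((0.6396000981330872, -0.06838341057300568), (0.30432769656181335, 0.27840012311935425), 3.5865657329559326)
685
bar slope deg 1.7421146760259751 -0.09789767141453876 -0.09977427756498897
[0.1043703  0.11194562 0.11564443]
[0.00127976 0.14073252 0.14356064 0.14708853 0.16077258]
mark [308.33333333 215.        ] [ 0.48462552 -0.10098191  0.11874834] 9
```

View pics/topz.png

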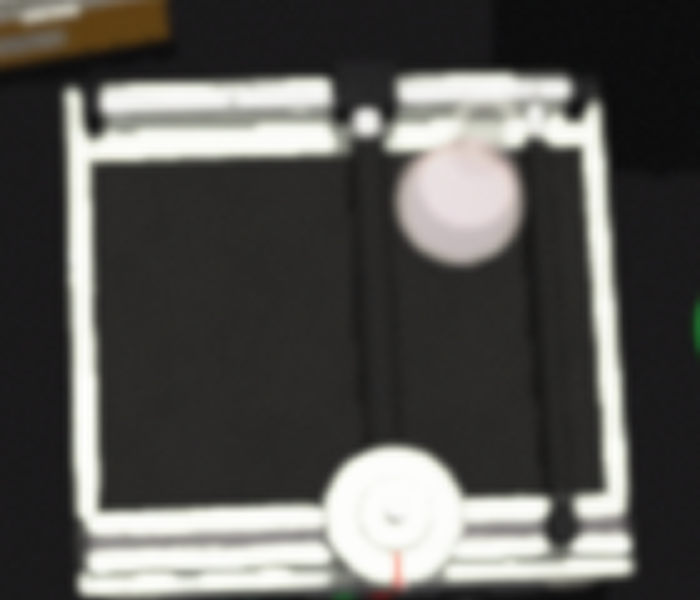

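View pics/wrist0.png

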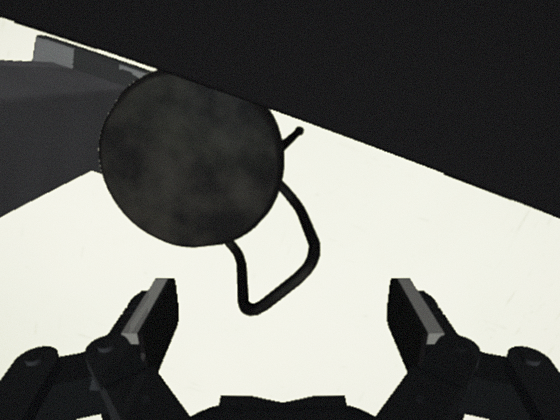

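```bash
python3 -m inch '[[[0,0,0,0,7],[0,0,0,0,7],[0,0,0,0,3],[0,0,-0.8,-0.4,0],[0,0,-0.8,-0.4,0],[0,0,-0.8,-0.4,0],[0,0,-0.8,-0.4,0],[0,0,-0.8,-0.4,0],[0,0,-0.8,-0.4,0],[0,0,-0.8,-0.4,0],[0,0,-0.8,-0.4,0],[0,0,-0.8,-0.4,0],[0,0,-0.8,-0.4,0],[0,0,-0.8,-0.4,0],[0,0,-0.8,-0.4,0],[0,0,-0.8,-0.4,0],[0,0,-0.8,-0.4,0],[0,0,0,0,0],[0,0,0,0,0]]]' 40
python3 - <<'E'
from h import *
s=robot.observe(); print(s); print(rot(s['orientation']).round(3))
p,d=robot.snapshot('wrist'); save('wrist1',p); np.save('wrist1.npy',d)
E
```

```text
time_s: 2.73
position: [0.3966, -0.0827, 0.2454]
orientation: [0.018, 0.707, 0.017, -0.707]
ft_force: [-1.1, -1.2, -1.0]
grip_width: -0.001
{'time_s': 2.7333, 'joints': array([-5.05925834e-01, -3.11723057e-01,  2.03962710e+00, -2.80070936e-04,
        1.41347909e+00,  1.01538476e+00]), 'joint_vel': array([-0.06740443, -0.00166846,  0.00229801, -0.01454947, -0.00307005,
       -0.01254434]), 'joint_torque': array([  1.83592748, -21.0660392 , -33.38191867,   0.21129002,
         0.03523572,   0.14109913]), 'position': array([ 0.39658128, -0.08273542,  0.24538097]), 'orientation': array([ 0.0176314 ,  0.70690434,  0.01738772, -0.70687556]), 'ft_force': array([-1.13884048, -1.17629289, -1.00398066]), 'moment': array([0.0036162 , 0.02769582, 0.01468783]), 'grip_width': -0.0012882039782665736}
[[ 0.     0.05  -0.999]
 [-0.    -0.999 -0.05 ]
 [-1.     0.    -0.   ]]
```

View pics/wrist1.png

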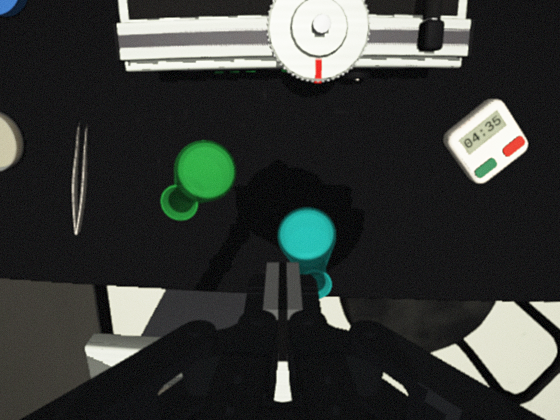

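The wrist view shows the nut around (319,33), with its red mark at (318,70) pointing to the front. The closed fingertips are at (283,275), about 13 mm wide. I'll refine the nut centre from here.

```bash
python3 - <<'E'
from h import *
C=cam('wrist');d=np.load('wrist1.npy')
v,u=np.mgrid[0:110,220:420]; u=u.ravel();v=v.ravel()
W=np.array([pix2w(C,a,b,d[b,a]) for a,b in zip(u,v)])
m=(d[v,u]>0)&(W[:,2]>.136)&(W[:,2]<.152)&(abs(W[:,0]-.51)<.05)
T=W[m]; print(m.sum(),T.min(0),T.max(0)); (x,y),r=cv2.minEnclosingCircle(T[:,:2].astype(np.float32)); print(x,y,r, np.median(T[:,2]))
lo=(d[v,u]>0)&(W[:,2]>.1)&(abs(W[:,0]-.51)<.05); print(np.percentile(W[lo][:,2],[1,5,10,50,90,99]))
print('img centre at z',pix2w(C,319.5,33,z=.144), 'mark',pix2w(C,318,70,z=.144), 'edge front',pix2w(C,318,82,z=.133))
print('tip px',[pix2w(C,a,262,d[262,a]) for a in (270,277,290,297)], [d[270,a] for a in (270,277,283,290,297)])
E
```

```text
6746 [ 0.4792416  -0.13051787  0.1361209 ] [ 0.52649376 -0.06959888  0.15169077]
0.5098636746406555 -0.10007724910974503 0.030819764360785484 0.14034155096344017
[0.1366067  0.13840243 0.138888   0.14042149 0.14546928 0.15824395]
img centre at z [ 0.50646482 -0.10053982  0.144     ] mark [ 0.48615802 -0.10113506  0.144     ] edge front [ 0.47934788 -0.10266156  0.133     ]
tip px [array([ 0.40770266, -0.07863602,  0.23463334]), array([ 0.4081749 , -0.0815366 ,  0.23527525]), array([ 0.40761147, -0.08698729,  0.23372894]), array([ 0.40848679, -0.0898143 ,  0.235152  ])] [np.float32(0.14877085), np.float32(0.1490114), np.float32(0.1476302), np.float32(0.14852287), np.float32(0.14725415)]
```

```bash
python3 -m inch '[[[0,0,-0.1,-0.73,0],[0,0,-0.1,-0.73,0],[0,0.6,0,0,0],[0,0.6,0,0,0],[0,0.6,0,0,0],[0,0.6,0,0,0],[0,0.27,0,0,0],[0,0,0,0,0],[0,0,0,0,0],[0,0,0,0,0]]]'
python3 -m inch '[[[0,0,0,-0.25,0],[0,0,0,-0.08,0],[0,0,0,-0.04,0],[0,0,0,0,0]]]'
```

```text
time_s: 3.62
position: [0.4552, -0.0746, 0.1401]
orientation: [0.016, 0.708, 0.015, -0.706]
ft_force: [-0.1, -0.2, 0.4]
grip_width: -0.002
time_s: 3.95
position: [0.4698, -0.0731, 0.1395]
orientation: [0.016, 0.707, 0.016, -0.706]
ft_force: [0.1, -0.1, -0.2]
grip_width: 0.002
```

```bash
python3 -m inch '[[[0,0,0,-0.05,0],[0,0,0,-0.05,0],[0,0,0,0,0]]]'
python3 -m inch '[[[0,0,0,-0.05,0],[0,0,0,0,0]]]'
python3 -m inch '[[[0,0,0,-0.05,0],[0,0,0,0,0]]]'
```

```text
time_s: 4.2
position: [0.4733, -0.0726, 0.1387]
orientation: [0.016, 0.707, 0.016, -0.707]
ft_force: [0.4, 0.5, 0.6]
grip_width: 0.001
time_s: 4.37
position: [0.4752, -0.0725, 0.1385]
orientation: [0.016, 0.707, 0.016, -0.707]
ft_force: [0.2, -0.3, 0.0]
grip_width: -0.001
time_s: 4.53
position: [0.4762, -0.0722, 0.1381]
orientation: [-0.016, -0.706, -0.016, 0.708]
ft_force: [-3.8, -0.6, 2.1]
grip_width: -0.004
```

```bash
python3 -m inch '[[[0,0,0,-0.05,0],[0,0,0.1,0.08,0],[0,0,0.115,0.06,0],[0,0,0.125,0.04,0],[0,0,0.13,0.02,0]]]'
python3 -m inch '[[[0,0,0.12,0.006,0],[0,0,0.12,0.006,0],[0,0,0.12,0.006,0]]]'
python3 - <<'E'
from h import *
s=robot.observe(); print(s['ft_force'])
p,d=robot.snapshot('wrist'); save('wrist2',p)
p,d=robot.snapshot('top'); save('top2',cv2.resize(p[150:235,260:370],None,fx=5,fy=5))
E
```

```text
time_s: 4.95
position: [0.4693, -0.0902, 0.1377]
orientation: [-0.015, -0.705, -0.017, 0.709]
ft_force: [-11.5, 2.0, 7.4]
grip_width: 0.002
time_s: 5.2
position: [0.4695, -0.1053, 0.1379]
orientation: [-0.015, -0.705, -0.017, 0.709]
ft_force: [-9.6, 1.4, 5.8]
grip_width: 0.002
[-9.62882444  1.43536351  5.83468689]
```

View pics/wrist2.png

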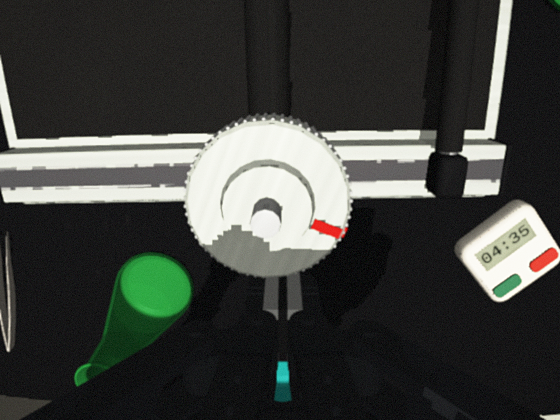

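```bash
python3 -m inch '[[[0,0,0.13,-0.006,0],[0,0,0.13,-0.03,0],[0,0,0.12,-0.05,0],[0,0,0.11,-0.07,0]]]'
python3 -m inch '[[[0,0,0,0.3,0],[0,0,-0.66,0,0],[0,0,-0.66,0,0],[0,0,0,-0.26,0],[0,0,0,-0.1,0],[0,0,0,0,0]]]'
python3 - <<'E'
from h import *
p,d=robot.snapshot('wrist'); save('wrist3',p)
E
```

```text
time_s: 5.63
position: [0.4779, -0.1257, 0.1382]
orientation: [-0.016, -0.706, -0.016, 0.708]
ft_force: [-5.0, -1.7, 2.0]
grip_width: -0.001
time_s: 6.13
position: [0.4775, -0.0707, 0.1378]
orientation: [-0.015, -0.705, -0.018, 0.709]
ft_force: [-6.6, 5.5, 6.4]
grip_width: -0.001
```

View pics/wrist3.png

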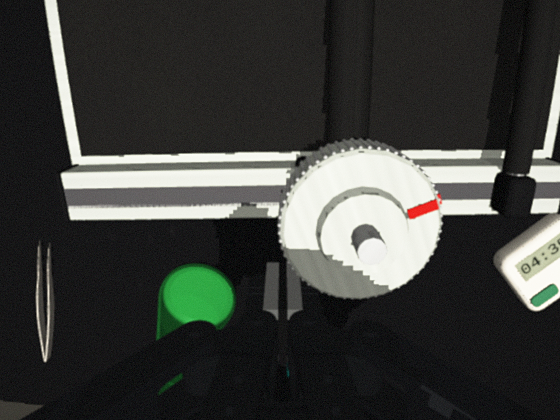

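```bash
cat > mark.py <<'E'
from h import *
import sys
def mark(tag,z=.143):
    C=cam('wrist'); p,d=robot.snapshot('wrist'); save(tag,p)
    P=p.astype(int); m=(P[...,0]>150)&(P[...,0]>P[...,1]+90)&(P[...,0]>P[...,2]+90)
    v,u=np.nonzero(m)
    W=np.array([pix2w(C,a,b,z=z) for a,b in zip(u,v)])
    # nut top: bright pixels w depth near
    v2,u2=np.nonzero((d>0)&(np.abs(d-.2)<.1)); v2,u2=v2[::7],u2[::7]
    Q=np.array([pix2w(C,a,b,d[b,a]) for a,b in zip(u2,v2)])
    T=Q[(Q[:,2]>z-.007)&(Q[:,2]<z+.009)&(abs(Q[:,0]-.51)<.045)&(abs(Q[:,1]+.1)<.06)&(Q[:,0]>.479)]
    (x,y),r=cv2.minEnclosingCircle(T[:,:2].astype(np.float32)); print('nut',x,y,r,'ztop',np.median(T[:,2]))
    c=np.array([.510,-.100]) 
    k=np.hypot(W[:,0]-c[0],W[:,1]-c[1])<.04
    w=W[k].mean(0)
    for cc in (c,np.array([x,y])):
        e=w[:2]-cc; print('mark r',np.hypot(*e),'angle from front',np.degrees(np.arctan2(-e[1],-e[0]))%360-2.5, k.sum())
mark(sys.argv[1],float(sys.argv[2]))
E
python3 mark.py m1 .143
python3 -m inch '[[[0,0,0.1,0.08,0],[0,0,0.115,0.06,0],[0,0,0.125,0.04,0],[0,0,0.13,0.02,0],[0,0,0.12,0.006,0],[0,0,0.12,0.006,0],[0,0,0.12,0.006,0],[0,0,0.13,-0.006,0],[0,0,0.13,-0.03,0],[0,0,0.12,-0.05,0],[0,0,0.11,-0.07,0]]]'
python3 mark.py m2 .143
```

```text
nut 0.5045574307441711 -0.09129855781793594 0.039785150438547134 ztop 0.14081696452835712
mark r 0.02178955303937402 angle from front 117.87624185541706 336
mark r 0.03205002872222718 angle from front 118.40419395059484 336
time_s: 7.15
position: [0.4782, -0.1261, 0.1382]
orientation: [-0.016, -0.706, -0.016, 0.708]
ft_force: [-6.1, -1.6, 1.8]
grip_width: 0.003
nut 0.5078027248382568 -0.10701089352369308 0.03934885188937187 ztop 0.14141970905882303
mark r 0.024922644934137237 angle from front 226.0780779512282 366
mark r 0.03177459822790209 angle from front 231.47898482057082 366
```

```bash
python3 -m inch '[[[0,0,0,0.3,0],[0,0,-0.66,0,0],[0,0,-0.66,0,0],[0,0,0,-0.26,0],[0,0,0,-0.1,0],[0,0,0,0,0],[0,0,0.1,0.08,0],[0,0,0.115,0.06,0],[0,0,0.125,0.04,0],[0,0,0.13,0.02,0],[0,0,0.12,0.006,0],[0,0,0.12,0.006,0],[0,0,0.12,0.006,0],[0,0,0.13,-0.006,0],[0,0,0.13,-0.03,0],[0,0,0.12,-0.05,0],[0,0,0.11,-0.07,0]]]'
python3 mark.py m3 .144
```

```text
time_s: 8.62
position: [0.4781, -0.1264, 0.1383]
orientation: [-0.016, -0.706, -0.016, 0.708]
ft_force: [-7.7, -2.6, 2.4]
grip_width: -0.002
nut 0.5057042837142944 -0.1059282124042511 0.039312995970249176 ztop 0.1420583506790432
mark r nan angle from front nan 0
mark r nan angle from front nan 0mark.py:15: RuntimeWarning: Mean of empty slice.
  w=W[k].mean(0)
  ret = um.true_divide(
```

View pics/m3.png

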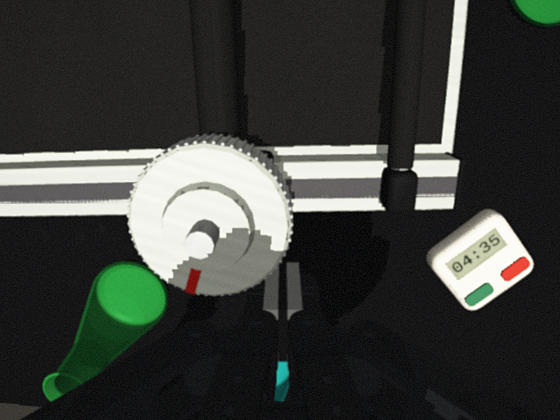

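The mark is in shadow at (192,281), about 20° short of the first full turn. I'll do two more strokes.

```bash
sed -i 's/(P\[...,0\]>150)&(P\[...,0\]>P\[...,1\]+90)&(P\[...,0\]>P\[...,2\]+90)/(P[...,0]>70)\&(P[...,0]>2.5*P[...,1])\&(P[...,0]>2.5*P[...,2])/' mark.py
python3 mark.py m3b .143
python3 -m inch '[[[0,0,0,0.3,0],[0,0,-0.66,0,0],[0,0,-0.66,0,0],[0,0,0,-0.26,0],[0,0,0,-0.1,0],[0,0,0,0,0],[0,0,0.1,0.08,0],[0,0,0.115,0.06,0],[0,0,0.125,0.04,0],[0,0,0.13,0.02,0],[0,0,0.12,0.006,0],[0,0,0.12,0.006,0],[0,0,0.12,0.006,0],[0,0,0.13,-0.006,0],[0,0,0.13,-0.03,0],[0,0,0.12,-0.05,0],[0,0,0.11,-0.07,0]]]'
python3 mark.py m4 .144
python3 -m inch '[[[0,0,0,0.3,0],[0,0,-0.66,0,0],[0,0,-0.66,0,0],[0,0,0,-0.26,0],[0,0,0,-0.1,0],[0,0,0,0,0],[0,0,0.1,0.08,0],[0,0,0.115,0.06,0],[0,0,0.125,0.04,0],[0,0,0.13,0.02,0],[0,0,0.12,0.006,0],[0,0,0.12,0.006,0],[0,0,0.12,0.006,0],[0,0,0.13,-0.006,0],[0,0,0.13,-0.03,0],[0,0,0.12,-0.05,0],[0,0,0.11,-0.07,0]]]'
python3 mark.py m5 .145
```

```text
nut 0.5055359601974487 -0.106112539768219 0.03959020972251892 ztop 0.14206815318000496
mark r 0.02322640407451081 angle from front 339.99677985917043 227
mark r 0.02200885196131422 angle from front 320.97819371804684 227
time_s: 10.13
position: [0.4782, -0.1266, 0.1383]
orientation: [-0.016, -0.706, -0.016, 0.708]
ft_force: [-6.9, -1.7, 2.1]
grip_width: -0.001
nut 0.5058611631393433 -0.10636438429355621 0.03947507590055466 ztop 0.14267362463124375
mark r 0.02261762095741994 angle from front 100.17907173104274 327
mark r 0.01814968913780463 angle from front 117.60332534855195 327
time_s: 11.6
position: [0.4783, -0.1268, 0.1384]
orientation: [-0.016, -0.706, -0.015, 0.708]
ft_force: [-6.8, -1.9, 2.6]
grip_width: 0.003
nut 0.5062572360038757 -0.10689437389373779 0.03931255638599396 ztop 0.1433529458264743
mark r 0.02438206981130546 angle from front 211.3283998441231 347
mark r 0.03154052780917957 angle from front 217.96207260808657 347
```

View pics/m5.png

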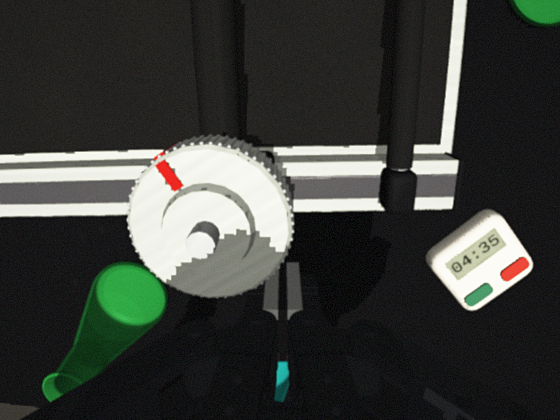

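Backed off about 571° so far. One more stroke, pressed slightly lighter because the bar is nearly free.

```bash
python3 -m inch '[[[0,0,0,0.3,0],[0,0,-0.62,0,0],[0,0,-0.6,0,0],[0,0,0,-0.26,0],[0,0,0,0,0],[0,0,0,0,0],[0,0,0.115,0.04,0],[0,0,0.125,0.04,0],[0,0,0.13,0.02,0],[0,0,0.12,0.006,0],[0,0,0.12,0.006,0],[0,0,0.12,0.006,0],[0,0,0.13,-0.006,0],[0,0,0.13,-0.03,0],[0,0,0.12,-0.05,0],[0,0,0.11,-0.07,0]]]'
python3 mark.py m6 .146
```

```text
time_s: 12.98
position: [0.478, -0.1269, 0.1384]
orientation: [-0.016, -0.706, -0.016, 0.708]
ft_force: [-8.2, -3.3, 2.7]
grip_width: -0.002
nut 0.5060211420059204 -0.10686162114143372 0.0392739437520504 ztop 0.14392887757299777
mark r 0.022654080573691813 angle from front 316.82889669545796 242
mark r 0.025337700873654393 angle from front 298.905935743219 242
```

View pics/m6.png

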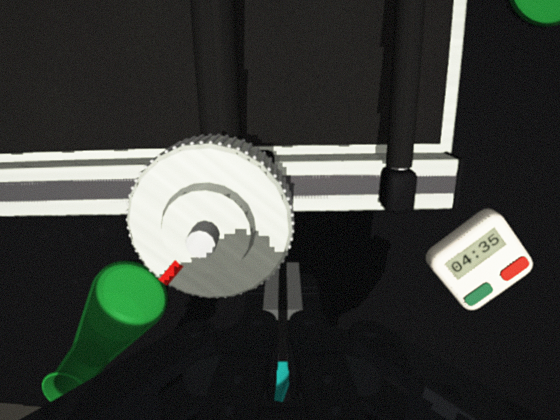

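```bash
python3 -m inch '[[[0,0,0,0.4,0],[0,0,-0.49,0,0],[0,0,-0.49,0,0],[0,0,0,-0.22,0],[0,0,0,-0.06,0],[0,0,0,0,0],[0,0,0.13,0.02,0],[0,0,0.12,0.006,0],[0,0,0.12,0.006,0],[0,0,0.12,0.006,0],[0,0,0.1,-0.004,0]]]'
python3 mark.py m7 .147
python3 -m inch '[[[0,0,0,0.5,0],[0,0,0,0.2,0],[0,0,0,0,0],[0,0,0,0,0]]]'
python3 mark.py m8 .147
```

```text
time_s: 13.95
position: [0.4704, -0.1113, 0.1384]
orientation: [-0.016, -0.705, -0.016, 0.709]
ft_force: [-9.3, -0.8, 4.7]
grip_width: 0.002
nut 0.506932258605957 -0.10276486724615097 0.035466160625219345 ztop 0.14425809718158344
mark r 0.021043827584740146 angle from front 11.473764158898598 254
mark r 0.017507288416914756 angle from front 5.104273508032215 254
time_s: 14.33
position: [0.4446, -0.112, 0.1389]
orientation: [0.016, 0.708, 0.015, -0.706]
ft_force: [-0.1, 0.2, -0.4]
grip_width: 0.003
nut 0.5100891590118408 -0.09914130717515945 0.031125351786613464 ztop 0.14427538135806062
mark r 0.02199204396465401 angle from front 13.026767029598481 339
mark r 0.022322276816966555 angle from front 15.089569242168107 339
```

View pics/m8.png

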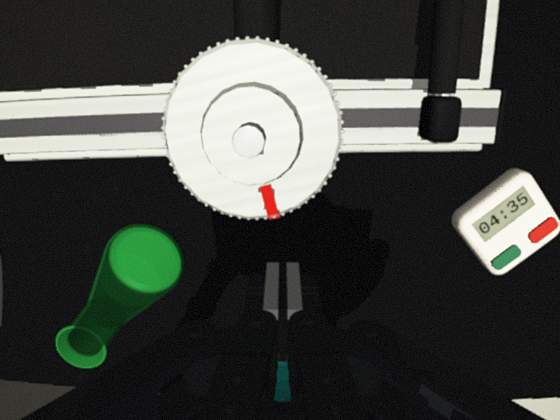

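The nut stands at about 733° (12.8 rad), within the window. Next I'll raise, turn the tool so the camera sits on the open side, and go behind the bar.

```bash
python3 -m inch '[[[0,-0.7,0,0,0],[0,-0.7,0,0,0],[0,-0.7,0,0,0],[0,-0.7,0,0,0],[0,0,0,0,-7],[0,0,0,0,-7],[0,0,0,0,-7],[0,0,0,0,-7],[0,0,0,0,-7],[0,0,0,0,-7],[0,0,0,0,-7],[0,0,0,0,-7],[0,0,0,0,-7],[0,0,0,0,-7],[0,0,0,0,-7],[0,0,0,0,-7],[0,0,0,0,-5.6],[0,0,0,0,0],[0,0,0,0,0]]]'
python3 -m inch '[[[0,0,0.79,0.15,0],[0,0,0.79,0.15,0],[0,0,0.79,0.15,0],[0,0,0.79,0.15,0],[0,0,0,0,0],[0,0,0,0,0]]]'
python3 - <<'E'
from h import *
s=robot.observe(); print(rot(s['orientation']).round(3)); C=cam('wrist',s)
p,d=robot.snapshot('wrist'); save('w9',p); np.save('w9.npy',d)
p,d=robot.snapshot('side'); save('s9',p)
E
```

```text
time_s: 15.97
position: [0.4443, -0.1113, 0.2508]
orientation: [0.509, 0.491, 0.509, -0.491]
ft_force: [0.7, 0.5, -0.2]
grip_width: 0.003
time_s: 16.47
position: [0.5718, -0.1304, 0.2493]
orientation: [0.508, 0.491, 0.51, -0.491]
ft_force: [-0.6, 0.5, 0.8]
grip_width: -0.003
[[-0.002  0.999  0.036]
 [ 0.001  0.037 -0.999]
 [-1.    -0.002 -0.001]]
```

View pics/w9.png

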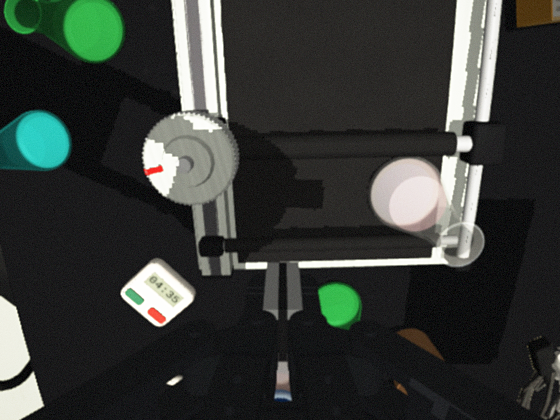

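View pics/s9.png

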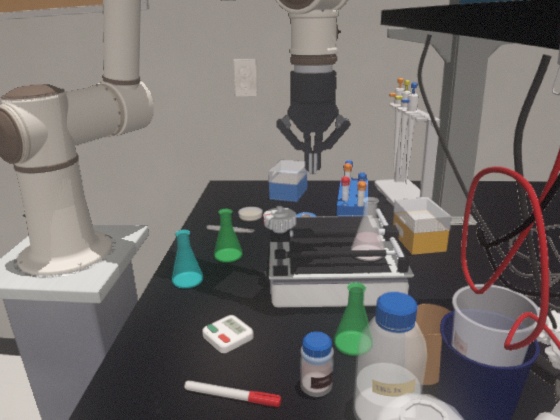

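The wrist view shows the bar along row ~147, the fixed bar along row ~244, and the flask at (405,193). I'll measure the gap at the push point.

```bash
python3 - <<'E'
from h import *
C=cam('wrist');d=np.load('w9.npy')
v,u=np.mgrid[60:262:1,150:450:3]; v=v.ravel();u=u.ravel()
W=np.array([pix2w(C,a,b,d[b,a]) for a,b in zip(u,v)])
for x in (.56,.572,.585,.60):
    m=(abs(W[:,0]-x)<.003)
    s=W[m]; hi=s[s[:,2]>.09]; b=hi[hi[:,1]>-.15]; f=hi[hi[:,1]<-.15]
    print(x,'bar y',b[:,1].min(),b[:,1].max(),'z',b[:,2].max(),'fixed',f[:,1].min() if len(f) else 0,f[:,1].max() if len(f) else 0)
P=cv2.imread('pics/w9.png')
F=W[(W[:,2]>.1)&(W[:,1]<-.107)&(W[:,1]>-.16)&(W[:,0]>.6)]; print('flask',F.min(0),F.max(0))
E
```

```text
0.56 bar y -0.10418118441083933 -0.08744243060018428 z 0.11316626722507012 fixed -0.18239432359825875 -0.1709589050130823
0.572 bar y -0.10384472169417994 -0.08655730818447198 z 0.11325532172428343 fixed -0.180522960657299 -0.1696712969660103
0.585 bar y -0.10250058471743287 -0.085808657108356 z 0.11325320759551949 fixed -0.1802562901609543 -0.16886728081097344
0.6 bar y -0.10209495960232504 -0.084755983764354 z 0.11328850529705586 fixed -0.1776693205121262 -0.1680140737082002
flask [ 0.64564512 -0.15731293  0.10005325] [ 0.6937264  -0.10700897  0.18811136]
```

```bash
python3 -m inch '[[[0,0.7,0,0,0],[0,0.7,0,0,0],[0,0.7,0,0,0],[0,0.6,0,0,0],[0,0.5,0,0,0],[0,0.38,0,0,0],[0,0,0,0,0],[0,0,0,0,0]]]'
python3 -m inch '[[[0,0,0,-0.2,0],[0,0,0,-0.1,0],[0,0,0,-0.1,0],[0,0,0,-0.1,0],[0,0,0,-0.1,0],[0,0,0,0,0]]]'
```

```text
time_s: 17.23
position: [0.5702, -0.1302, 0.1077]
orientation: [0.509, 0.491, 0.509, -0.491]
ft_force: [-0.5, -0.3, 0.5]
grip_width: -0.003
time_s: 17.73
position: [0.5714, -0.1076, 0.1095]
orientation: [0.512, 0.49, 0.508, -0.49]
ft_force: [0.5, -5.2, 3.5]
grip_width: 0.003
```

```bash
python3 -m inch '[[[0,0,0,-0.12,0],[0,0,0,-0.12,0],[0,0,0,-0.12,0],[0,0,0,-0.12,0],[0,0,0,-0.12,0],[0,0,0,-0.12,0],[0,0,0,-0.12,0],[0,0,0,-0.12,0],[0,0,0,-0.12,0],[0,0,0,-0.12,0]]]'
python3 - <<'E'
from h import *
p,d=robot.snapshot('top'); save('t10',cv2.resize(p[90:240,220:380],None,fx=4,fy=4))
E
```

```text
time_s: 18.57
position: [0.5688, -0.0604, 0.1093]
orientation: [0.511, 0.489, 0.508, -0.491]
ft_force: [-1.7, -9.0, 4.7]
grip_width: 0.0
```

View pics/t10.png

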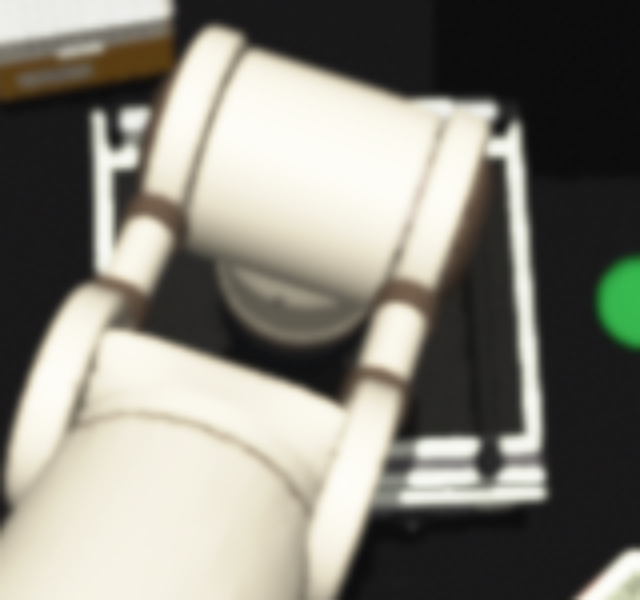

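The arm hides the nut in the top view, but the push is smooth at about 9 N. I'll carry on to the stop.

```bash
python3 -m inch '[[[0,0,0,-0.1,0],[0,0,0,-0.1,0],[0,0,0,-0.1,0],[0,0,0,-0.1,0],[0,0,0,0,0]]]'
python3 -m inch '[[[0,0,0,-0.07,0],[0,0,0,-0.05,0],[0,0,0,0,0]]]'
python3 -m inch '[[[0,0,0,-0.05,0],[0,0,0,-0.05,0],[0,0,0,0,0]]]'
```

```text
time_s: 19.03
position: [0.5681, -0.0436, 0.1091]
orientation: [0.511, 0.49, 0.508, -0.491]
ft_force: [-1.2, -5.5, 3.0]
grip_width: 0.001
time_s: 19.28
position: [0.5679, -0.0391, 0.109]
orientation: [0.511, 0.489, 0.508, -0.491]
ft_force: [-2.1, -7.2, 3.5]
grip_width: 0.005
time_s: 19.53
position: [0.5677, -0.0352, 0.109]
orientation: [0.511, 0.489, 0.508, -0.491]
ft_force: [-2.4, -7.0, 4.7]
grip_width: -0.002
```

```bash
python3 -m inch '[[[0,0,0,-0.05,0],[0,0,0,-0.05,0],[0,0,0,0,0]]]'
python3 -m inch '[[[0,0,0,-0.05,0],[0,0,0,-0.05,0],[0,0,0,0,0],[0,0,0,0,0]]]'
```

```text
time_s: 19.78
position: [0.5677, -0.034, 0.1091]
orientation: [0.513, 0.488, 0.507, -0.492]
ft_force: [-3.5, -17.5, 3.5]
grip_width: 0.0
time_s: 20.12
position: [0.5677, -0.0337, 0.1093]
orientation: [0.514, 0.486, 0.505, -0.494]
ft_force: [-3.8, -30.3, 0.0]
grip_width: -0.001
```

The force rises to 30 N with no further motion, so the bar is at its stop. Backing away, rising and checking.

```bash
python3 -m inch '[[[0,0,0,0.3,0],[0,0,0,0.3,0],[0,0,0,0.1,0],[0,-0.4,0,0,0],[0,-0.7,0,0,0],[0,-0.7,0,0,0],[0,-0.7,0,0,0],[0,-0.7,0,0,0],[0,-0.5,0,0,0],[0,0,-0.7,0,0],[0,0,-0.7,0,0],[0,0,-0.7,0.4,0],[0,0,-0.7,0.8,0],[0,0,-0.6,0.8,0],[0,0,0,0.8,0],[0,0,0,0.8,0],[0,0,0,0,0],[0,0,0,0,0]]]'
python3 - <<'E'
from h import *
p,d=robot.snapshot('top'); save('t11',p[60:420]); np.save('t11.npy',d)
s=robot.observe(); C=cam('wrist',s); p,d=robot.snapshot('wrist'); save('w11',p); np.save('w11.npy',d)
p,d=robot.snapshot('side'); save('s11',p)
C=cam('top');d=np.load('t11.npy')
r=robot.regions_of('top','lock_nut')
for q in r[:2]: print(q['score'],q['box'])
E
```

```text
time_s: 21.62
position: [0.438, -0.2025, 0.2553]
orientation: [0.509, 0.491, 0.509, -0.491]
ft_force: [-0.3, 1.2, -0.4]
grip_width: 0.002
0.76 [256.9, 189.1, 284.0, 222.7]
```

View pics/t11.png

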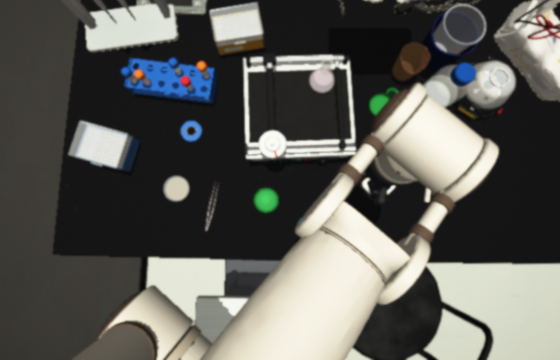

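View pics/w11.png

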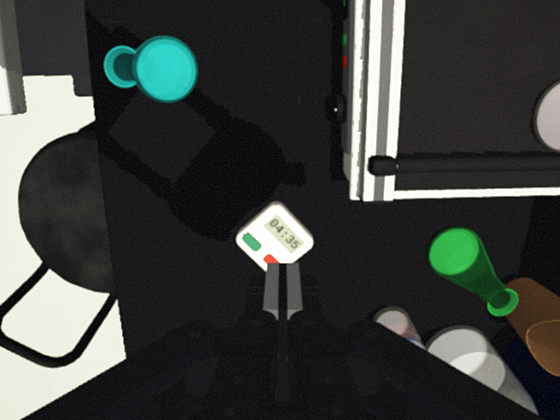

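View pics/s11.png

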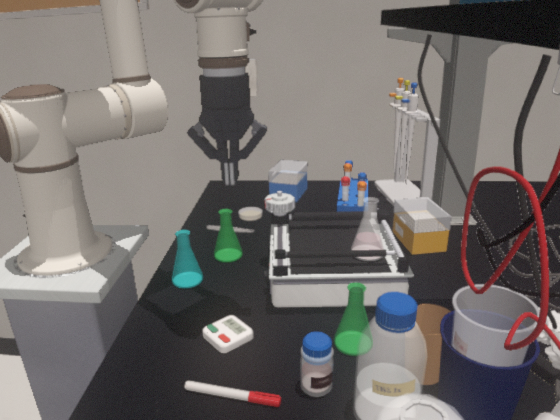

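Bar and nut are now at the left end of the rails, with the nut at (272,204) in the full image. The flask at (322,140) looks unmoved. I'll quantify both.

```bash
python3 - <<'E'
from h import *
C=cam('top')
p,_=robot.snapshot('top')
def nut(f,x0,c):
    d=np.load(f); x,y,_=c
    v,u=np.mgrid[170:240,240:340]; v=v.ravel();u=u.ravel()
    W=np.array([pix2w(C,a,b,d[b,a]) for a,b in zip(u,v)])
    T=W[(W[:,2]>.136)&(W[:,2]<.153)&(abs(W[:,0]-.51)<.05)]
    (x,y),r=cv2.minEnclosingCircle(T[:,:2].astype(np.float32)); print(f,x,y,r,np.median(T[:,2])); return np.array([x,y])
a=nut('top0.npy',0,(0,0,0)); b=nut('t11.npy',0,(0,0,0)); print('travel',np.hypot(*(b-a)))
P=p.astype(int)[170:240,240:310]; m=(P[...,0]>P[...,1]+50)&(P[...,0]>P[...,2]+50); v,u=np.nonzero(m); W=np.array([pix2w(C,x+240,y+170,z=.146) for x,y in zip(u,v)])
k=np.hypot(W[:,0]-b[0],W[:,1]-b[1])<.033; w=W[k].mean(0)-[*b,.146]; print(k.sum(),'mark',w,'deg',np.degrees(np.arctan2(-w[1],-w[0]))-2.5)
im0=cv2.imread('pics/top0.png').astype(int); im1=p[...,::-1].astype(int)
print('flask diff',abs(im0-im1)[112:158,304:340].mean(),'dish',abs(im0-im1)[230:268,160:195].mean())
save('t12',cv2.resize(p[100:235,230:370],None,fx=4,fy=4,interpolation=cv2.INTER_CUBIC))
E
```

```text
top0.npy 0.5092103481292725 -0.09984716773033142 0.030690502375364304 0.14348877114136965
t11.npy 0.5040101408958435 -0.020639754831790924 0.03098204918205738 0.1472076191650884
travel 0.07937793404561803
7 mark [-2.30454124e-02 -6.54289821e-03  5.55111512e-17] deg 13.349947514641721
flask diff 17.090579710144926 dish 9.765413533834586
```

View pics/t12.png

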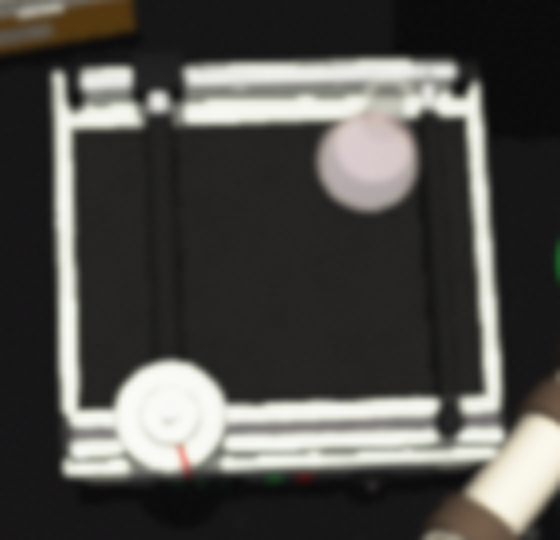

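```bash
python3 - <<'E'
from rig import robot
print(robot.observe()['ft_force']); print(robot.close_job())
E
```

```text
[-0.14250047  0.7262633   0.23830966]
the job is handed in; nothing more can be done
None
```

I backed the lock nut off two full turns with the closed fingertip along its front rim. Then I pushed the freed bar to its open stop and handed the job in at about 22 s. The hand-in gave no verdict.

- **Nut:** it took seven strokes. The last camera check put the red mark about 13° past two turns, roughly 12.8 rad, inside the 11.0 to 14.14 window. The nut had risen about 3.7 mm, which fits two turns at 2 mm each.
- **Bar:** it slid about 79 mm at 5 to 9 N. At the end the force rose to about 30 N with almost no further motion, which I took as the stop. I measured travel, not the joint value. Travel of 79 mm reaches the 85 mm stop if the bar started about 6 mm open, which is within the stated 0 to 12 mm.
- **Flask:** by eye it stands upright, and its position in the top picture agrees with the start to about a pixel. An automatic before/after picture comparison I also ran was inconclusive.
- **Timer and petri dish:** both looked unmoved in the last pictures.
- **Robot:** it stands clear of everything, and the wrist force was under 1 N at hand-in.

One measurement was unreliable. The circle fit for the nut's centre in wrist-camera pictures was up to about 9 mm off while the fingers were in view. I used the centre measured earlier instead, and the top camera later agreed with the resulting nut angle.

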